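Clear and latch the sloping sample case

ROBOT

A 7-joint arm with a two-finger parallel gripper is mounted at the origin on a cart in front of the work surface, level with it; the furniture and walls round the work are solid. World frame = base frame: x ahead of the robot, y to its left, z up, the work surface at z = 0. Lengths are in m, angles in rad, forces in N, time in s.
With the tool pointing down it reaches from about 0.4 to 0.85 m from the base axis. Payload 10.4 kg.
Tool frame: the origin (TCP) lies at the very end of the fingers, on their centre line; the grasp point (between the pads) lies 19 mm behind it (manip.grip_point_offset is the distance from the TCP to the grasp point, in m); z points along the fingers, y is the line along which they close (so a half turn about z gives the same grasp; the last joint's range is limited). The gripper opens to 85 mm and grips with 20 to 120 N. Pads are 22 mm wide; open, the fingers measure 114 mm over their backs; the gripper's body (76 mm by 85 mm) begins 54 mm behind the grasp point. The pads swing forward as they close: fully open they stand 13 mm farther back than shut.
Start: joints at [-1.254, 0.332, -0.065, 1.46, 0.022, 1.35, -0.088], TCP at [0.208, 0.589, 0.231] pointing down, gripper open.
Joint ranges: [-2.6, 2.6], [-0.5, 2.12], [-1.47, 1.34], [0.16, 2.42], [-1.27, 4.41], [0.06, 2.06], [-2.6, 2.6]. Speed limits (rad/s): [2.22, 2.22, 2.79, 2.79, 3.14, 3.14, 3.14].

INTERFACE

Orientations are given as a unit quaternion [x, y, z, w].
In Python, from workcell import manip gives the robot as it stands. The module is installed in compiled form; this text tells all that it offers.
- The arm moves only by the tool step_arm, never from a script. Its argument "moves" is a list of rows, each a list of 7 numbers: the closure, from 0 (fully open) to 1 (shut), then the shift along the world's x, y, z in mm, then the turn, a rotation vector about the world's x, y, z in rad. In form: [[grip, tx, ty, tz, ax, ay, az], ...]. A call has 1 to 10 rows; each row is the pose to reach, as a shift and turn from the pose commanded when the call began; what a row does not reach only later rows make up. A row lasts 1/10 s, in which the tool goes at most 50 mm and 8.59 degrees, less where a joint would pass 70% of its speed; a pose out of reach is approached as far as the arm can. A call with a gripper value outside its range is refused whole. The fingers move at their own pace and stop on an object; "grip_force" is the grip in N (left out, the last holds). Time passes only in rows, so rows that repeat a pose let the fingers close. It gives the time, the measured TCP pose, the force, the opening and the grip force at its end, in the units of the state.
- manip.get_obs(): the state, without advancing time (a new reading comes with each control period).
- manip.camera(name): name is "side" or "top"; returns a dict with "image" (384x512x3 uint8, blue, green, red), "K" (3x3 intrinsics, pixels), "rvec" (rotation vector, rad) and "tvec" (3), from world to camera coordinates, as OpenCV has them. Camera axes: x right, y down, z forward; pixel columns grow to the right and rows downward; lengths in m; the calibration is good to about 2 mm. A picture is of the moment at which its call begins. There is no depth.
- manip.hand_in(): hands the job in; it is judged then, once.
The state is a dict: "clock": time; "joint_pos": joint angles; "joint_velocities": joint speeds; "tau": joint torques, N m; "position": TCP position; "ee_rot": TCP orientation; "ft_force": force on the tool from outside, world axes, zero at the start; "torque": the same for the moment, N m; "grip_width": opening from 0.0 (shut) to 1.0 (fully open); "grasp_force": force on a finger pad.
Only numpy, scipy, OpenCV 4.12 (cv2) and the standard library are available. Lean on these libraries where they do the work, as an engineer would, in place of code of your own. Each camera call takes 0.05 s, during which the arm holds its last target. There are 200 camera calls.

TASK

The dropper bottle was left in the open sample case: lift it out and stand it upright on the table beside the case, leaving the sample tube in its cradle. Then shut the lid and, pressing it down against its springs, turn the latch until its steel nose is fully home under the keeper on the case's front, so that the lid stays shut by itself. Leave the timer and the marker where they are.

Things in the scene. Friction and masses are not known exactly. Their poses are not given: they have to be found in the camera images.
- case: grey sample case fixed to the table, 194 deep (x) x 222 wide x 170 mm high at the back. Origin: centre of its underside; +x to its high back, +y left. Walls 10 mm: sides' outer faces y = +-110, front x = -96. Opening x -40..83, front rim z = 100, foam bed z = 55 mm. A flange slopes 25 deg in the shut lid's plane from the lid's front edge (x -56, z 99) to x -96, z 80 mm
- hinge (a point): middle of the lid's hinge line, at x = 85, y = 0, z = 165 mm in the case's frame; the hinge runs along the case's y. The shut lid slopes from here 25 degrees down towards -x (the robot)
- lid (a joint): lid angle (rad); 0 = pressed fully down, grows as the front edge rises. At 1.57 it leans over the case, 65 deg above horizontal, its free edge up and towards the robot: reach in with the tool leaned back. A stiff hinge holds it. Spring pins lift it to 0.05: pressing it home takes about 15 N at the latch; latched it rests at 0.01..0.025
- lid_edge (a point): middle of the free edge of the white lid on its outer face, 155 mm from the hinge. The lid is a plate 151 x 218 x 8 mm, its outer face (facing up and to the robot when shut) in the plane of the hinge line
- latch (a joint): angle of the latch (rad) about the lid's normal, on its outer face 115 mm from the hinge. 0 = nose to the case's left (+y) along the lid's edge; turns counter-clockwise seen from outside to its stop at 1.57, nose straight down the slope under the keeper. The nose meets the keeper from about 1.0 on and goes under only while the lid is pressed below 0.015 rad
- latch_grip (a point): point on the latch's axis 26 mm above the lid's outer face, in the grip: a black upright bar 14 mm thick, 60 mm long (along the nose), top 39 mm above the lid, on a round foot of 28 mm radius whose top is 9 mm above the lid. z = the latch's axis (lid's outward normal), y = along the nose
- latch_nose (a point): end of the flat steel nose, 18 mm wide, 6 mm thick, which reaches 66 mm from the latch's axis at 2 to 8 mm above the lid
- keeper_mouth (a point): middle of the underside of the steel keeper hook at its open end, on the case's front flange, 56 mm down the slope from the latch's axis. 30 mm wide (y); the hook runs from 46 to 80 mm from the latch's axis, 11 to 20 mm above the plane of flange and shut lid, open to both sides and to the lid
- dropper: white dropper bottle in the case, body 24 mm across and 54 mm high, with a nozzle to 80 mm; origin at the centre of its underside, z up its axis
- tube: sample tube lying across the case (along its y) in a cradle at the back, 19 x 112 mm; origin at the middle of its underside; it stays in the case
- timer: white bench timer, 40 x 68 x 59 mm, standing on the table to the left of the case; origin at the centre of its underside
- marker: marker pen, 135 mm long, 17 mm thick, lying on the table in front of the case; origin at the middle of its underside
Not all that is in view belongs to the job. What is shaped like the tube but orange is not meant.

How it is judged:
By the outcome, as a careful person would: the job done as asked, in the order asked, and still so for the second after the job is handed in, with the robot touching nothing.
It also fails if it takes over 72 s, if anything falls off the work surface, if the arm or the gripper's body presses on something with over 40 N, if the wrist force passes 120 N, or if a joint passes its speed limit or range.

## Working session

There is one attempt and no reset: what is moved stays moved. The work goes in short steps, Python scripts to look and compute and a tool call to move; the robot and the scene stay as the last step left them, time stands still between calls to the robot, and variables do not carry over. Pictures are saved under pics/ and viewed, at most 10 in all, crops included, and the job is handed in when it is done.

Besides the shell and the picture viewer there is one more tool, called as name([rows], argument=value, ...), one row to a line, values as JSON. step_arm: Moves the arm, as the interface text tells. Its arguments: {"type":"object","properties":{"moves":{"type":"array","items":{"type":"array","items":{"type":"number"}}},"grip_force":{"type":"number"}},"required":["moves"]}

```bash
mkdir -p pics; python3 - <<'E'
from workcell import manip
import cv2,numpy as np
for n in("side","top"):
    c=manip.camera(n);cv2.imwrite(f"pics/{n}0.png",cv2.resize(c["image"],(800,600),interpolation=cv2.INTER_CUBIC))
    R=cv2.Rodrigues(c["rvec"])[0];print(n,c["K"].round(1).tolist(),(-R.T@c["tvec"].ravel()).round(3),R.round(2).tolist())
o=manip.get_obs();print(o,manip.grip_point_offset)
E
```

```text
side [[422.5, 0.0, 249.0], [0.0, 422.5, 192.6], [0.0, 0.0, 1.0]] [ 0.399 -0.646  0.656] [[0.97, -0.25, -0.01], [-0.17, -0.61, -0.77], [0.19, 0.75, -0.64]]
top [[452.2, 0.0, 251.4], [0.0, 452.2, 191.4], [0.0, 0.0, 1.0]] [ 0.405 -0.011  1.098] [[0.02, -1.0, 0.01], [-0.99, -0.02, -0.13], [0.13, -0.01, -0.99]]
{'clock': 0.1, 'joint_pos': array([-1.2535556 ,  0.33277908, -0.06470387,  1.46083117,  0.02159748,
        1.34992208, -0.08850386]), 'joint_velocities': array([-0.00031889, -0.00052545, -0.00066055, -0.00140961,  0.00118377,
        0.00083991,  0.00165742]), 'tau': array([ 1.19363180e-03, -6.26737404e+01,  4.92270605e-02, -3.92434144e+01,
        1.64564664e-02,  6.73448245e-03, -2.46412235e-06]), 'position': array([0.20822498, 0.58894233, 0.23062648]), 'ee_rot': array([ 1.69095002e-01,  9.85599560e-01, -6.17155362e-04, -7.88875146e-05]), 'ft_force': array([ 0.47613624,  0.61906245, -0.11578346]), 'torque': array([-0.00517745, -0.02555797,  0.00052825]), 'grasp_force': 0.0, 'grip_width': 1.0019503743914837} 0.0187
```

View pics/side0.png

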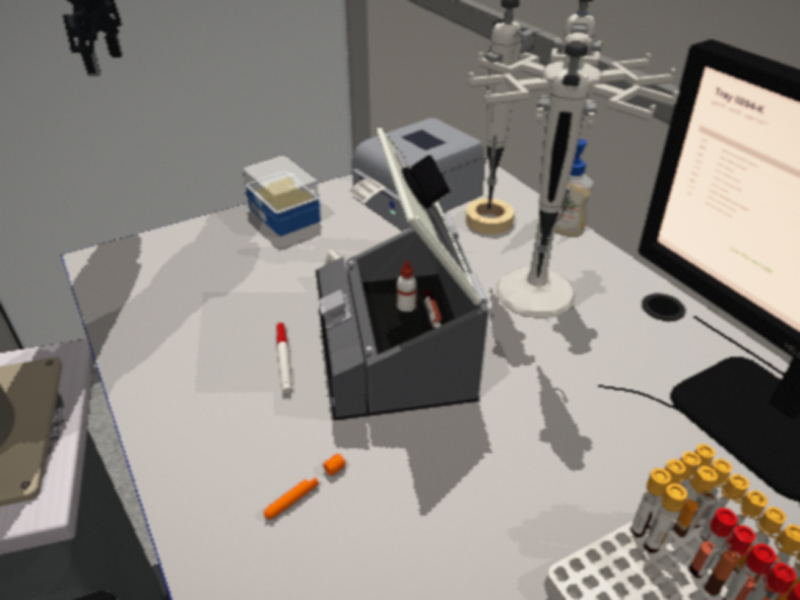

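View pics/top0.png

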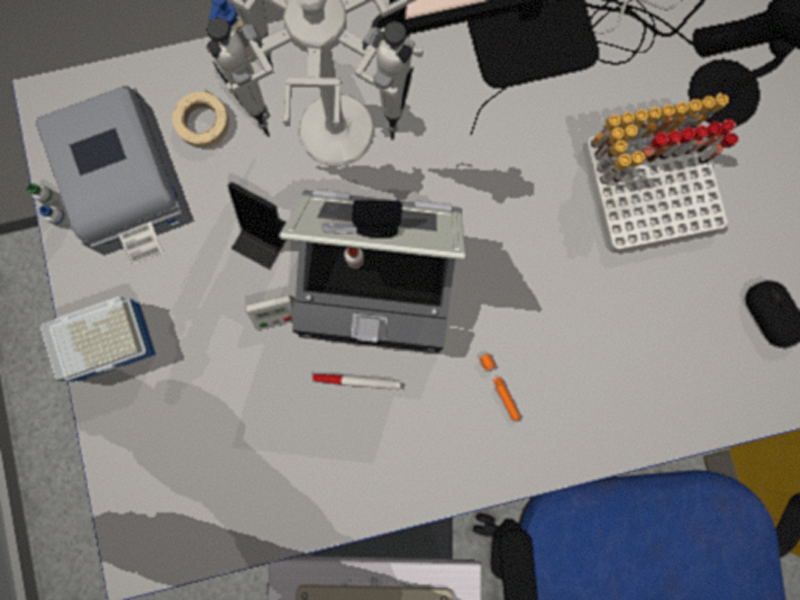

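Side view: the case sits at about (335–485, 230–415), with the dropper at (406,290) and tube at (432,311) inside it. The marker is at (283,358). Top view: case at (295–465, 190–350), timer at (270,312), keeper at (368,327). Next I'll enlarge crops.

```bash
python3 - <<'E'
from workcell import manip
import cv2,numpy as np
for n,(x,y,w,h) in dict(side=(195,75,133,200),top=(150,115,160,120)).items():
    im=manip.camera(n)["image"][y:y+h,x:x+w]
    s=3 if n=="side" else 5
    im=cv2.resize(im,None,fx=s,fy=s,interpolation=cv2.INTER_CUBIC)
    im=np.clip(im.astype(float)**.6*255**.4,0,255).astype(np.uint8)
    cv2.imwrite(f"pics/{n}1.png",im)
E
```

```text
(no output)
```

View pics/side1.png

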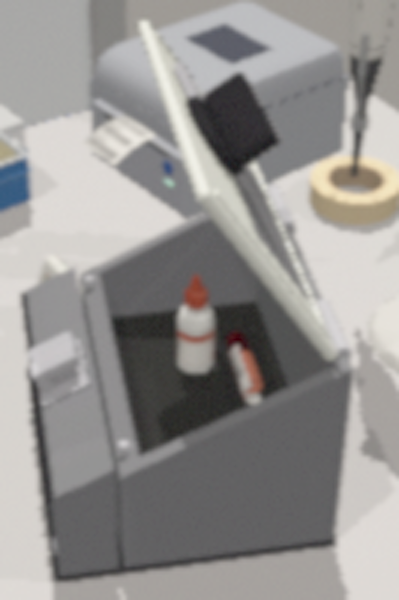

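View pics/top1.png

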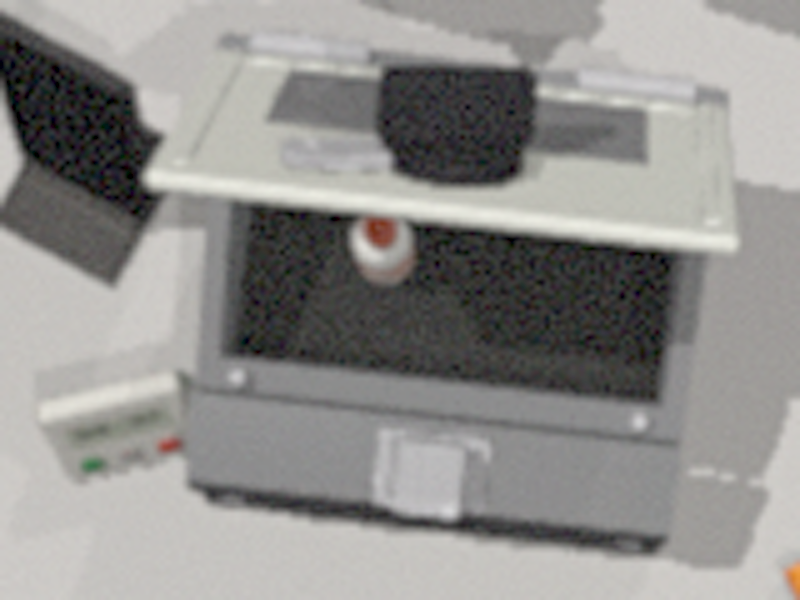

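Side crop: case bottom corners at (58,577) and (332,543), flange front ends at (25,293) and (52,492), dropper tip at (197,277) and base at about (195,374). The tube runs from (235,340) to (253,402). Top crop: flange ends at (190,488) and (665,540), crease at (190,387) and (680,441), nozzle at (380,230), lid edge from (148,180) to (738,243).

```bash
cat > h.py <<'E'
from workcell import manip
import cv2,numpy as np
from scipy.optimize import least_squares
from scipy.spatial.transform import Rotation as Ro
C={n:{k:np.array(v) for k,v in manip.camera(n).items() if k!="image"} for n in("side","top")}
off=dict(side=(195,75,3),top=(150,115,5))
def px(n,u):x,y,s=off[n];return (np.array(u)+.5)/s-.5+[x,y]
def proj(n,P):c=C[n];return cv2.projectPoints(np.array(P,float).reshape(-1,1,3),c["rvec"],c["tvec"],c["K"],None)[0].reshape(-1,2)
def crop(n,P):x,y,s=off[n];return (proj(n,P)-[x,y]+.5)*s-.5
def case2w(q,P):return Ro.from_euler("z",q[2]).apply(np.array(P,float).reshape(-1,3))+[q[0],q[1],0]
E
cat > fit.py <<'E'
from h import *
d=[("side",(58,577),(-96,-110,0)),("side",(332,543),(97,-110,0)),("side",(25,293),(-96,110,80)),("side",(52,492),(-96,-110,80)),
("top",(190,488),(-96,110,80)),("top",(665,540),(-96,-110,80)),("top",(190,387),(-56,110,99)),("top",(680,441),(-56,-110,99))]
def r(q):return np.concatenate([proj(n,case2w(q,np.array(p)/1e3))[0]-px(n,u) for n,u,p in d])
s=least_squares(r,[.5,0,0],loss="soft_l1");q=s.x;print("case",q.round(4),r(q).reshape(-1,2).round(1).tolist())
f=lambda p:np.concatenate([proj("side",p)[0]-px("side",(197,277)),proj("top",p)[0]-px("top",(380,230))])
t=least_squares(f,[.5,0,.13]);print("tip",t.x.round(4),f(t.x).round(1))
b=least_squares(lambda p:proj("side",[[p[0],p[1],.055]])[0]-px("side",(195,371)),[.5,0]).x;print("base",b.round(4))
iv=lambda p:Ro.from_euler("z",-q[2]).apply(np.array(p)-[q[0],q[1],0])
print("tip in case",iv(t.x).round(4),"base",iv([*b,.055]).round(4))
for l in(1.45,1.5,1.57,1.65):
    a=l-np.radians(25) # elevation of lid above -x horizontal
    e=[[.085-.155*np.cos(a),y,.165+.155*np.sin(a)] for y in(.109,-.109)]
    print(l,crop("top",case2w(q,e)).round(0).tolist(),crop("side",case2w(q,e)).round(0).tolist(),case2w(q,e).round(3).tolist())
for u in((235,345),(255,398)):
    b=least_squares(lambda p:proj("side",[[p[0],p[1],.075]])[0]-px("side",u),[.5,0]).x;print("tube",iv([*b,.075]).round(3))
np.save("q.npy",q)
E
python3 fit.py
```

```text
case [ 0.5736  0.0123 -0.0896] [[0.3, 1.8], [2.3, 0.7], [-0.7, -0.3], [-0.2, 2.2], [-2.1, -1.1], [-0.0, -0.5], [-0.9, 0.5], [-0.5, 0.9]]
tip [0.597  0.0404 0.136 ] [-1.   0.2  0.2 -1.1]
base [0.5971 0.0355]
tip in case [0.0208 0.0301 0.136 ] base [0.0214 0.0252 0.055 ]
1.45 [[137.0, 161.0], [737.0, 228.0]] [[148.0, 14.0], [212.0, 188.0]] [[0.586, 0.121, 0.297], [0.567, -0.096, 0.297]]
1.5 [[138.0, 140.0], [740.0, 208.0]] [[158.0, 8.0], [225.0, 181.0]] [[0.593, 0.12, 0.3], [0.574, -0.097, 0.3]]
1.57 [[139.0, 111.0], [744.0, 179.0]] [[172.0, -0.0], [243.0, 171.0]] [[0.603, 0.119, 0.305], [0.583, -0.098, 0.305]]
1.65 [[142.0, 76.0], [749.0, 145.0]] [[189.0, -9.0], [264.0, 161.0]] [[0.614, 0.118, 0.31], [0.595, -0.099, 0.31]]
tube [0.051 0.026 0.075]
tube [ 0.052 -0.034  0.075]
```

```bash
cat >> h.py <<'E'
q=np.load("q.npy")
def tool(lean,psi):
    "tool R: lean back (deg), tool y turned psi deg about the tool axis (ccw from outside); psi=0: tool y = case +y"
    l=np.radians(lean);z=np.array([np.sin(l),0,-np.cos(l)]);y=np.array([0,1.,0]);R=np.c_[np.cross(y,z),y,z]
    return Ro.from_euler("z",q[2])*Ro.from_rotvec(-z*np.radians(psi))*Ro.from_matrix(R)
def go(P,R,tag=""):
    "shift/turn from measured pose to have TCP at world P"
    o=manip.get_obs();d=(R*Ro.from_quat(o["ee_rot"]).inv()).as_rotvec()
    print(tag,"P",np.round(P,3),"shift",((P-o["position"])*1e3).round(1),"turn",d.round(3))
def st():
    o=manip.get_obs();print(round(o["clock"],2),o["position"].round(4),o["ft_force"].round(1),o["joint_pos"].round(2),round(o["grip_width"],3),round(o["grasp_force"],1))
E
python3 - <<'E'
from h import *
R=tool(32,0);z=R.apply([0,0,1])
g=case2w(q,[.018,.027,.100])[0]
for s in(0,.06,.13): go(g+z*(.0187-s),R,s)
for u in((500,390),(488,362),(335,380)):
    v=np.array(u)*.64
    print(least_squares(lambda p:proj("top",[[p[0],p[1],0]])[0]-v,[.5,0]).x.round(3))
E
```

```text
0 P [0.604 0.037 0.084] shift [ 395.5 -552.5 -147.1] turn [-0.119 -0.547  0.244]
0.06 P [0.572 0.04  0.135] shift [ 363.9 -549.7  -96.2] turn [-0.119 -0.547  0.244]
0.13 P [0.535 0.043 0.194] shift [ 326.9 -546.4  -36.8] turn [-0.119 -0.547  0.244]
[ 0.409 -0.186]
[ 0.451 -0.167]
[0.418 0.069]
```

step_arm([
  [0, 20, -40, 40, 0, 0, 0.05],
  [0, 40, -80, 50, -0.02, -0.05, 0.1],
  [0, 60, -120, 60, -0.03, -0.1, 0.13],
  [0, 80, -160, 60, -0.04, -0.15, 0.16],
  [0, 105, -200, 60, -0.05, -0.2, 0.2],
  [0, 130, -240, 60, -0.06, -0.27, 0.22],
  [0, 155, -280, 60, -0.07, -0.33, 0.24],
  [0, 180, -320, 60, -0.09, -0.4, 0.244],
  [0, 205, -360, 60, -0.1, -0.47, 0.244],
  [0, 230, -400, 60, -0.119, -0.547, 0.244],
])

```text
clock: 1.4
position: [0.4392, 0.1876, 0.2918]
ee_rot: [0.043, 0.96, -0.012, 0.277]
ft_force: [1.1, 0.7, -0.7]
grip_width: 0.996
grasp_force: 0.0
```

step_arm([
  [0, 25, -40, 0, 0, 0, 0],
  [0, 50, -80, 0, 0, 0, 0],
  [0, 70, -120, 0, 0, 0, 0],
  [0, 70, -145, 0, 0, 0, 0],
  [0, 70, -145, 0, 0, 0, 0],
])

```text
clock: 1.9
position: [0.5085, 0.0406, 0.2914]
ee_rot: [0.046, 0.96, -0.012, 0.275]
ft_force: [1.1, -0.4, 0.4]
grip_width: 1.0
grasp_force: 0.0
```

```bash
python3 - <<'E'
from h import *
R=tool(32,0);z=R.apply([0,0,1]);st()
g=case2w(q,[.018,.027,.100])[0]
for s in(0,.06,.13): go(g+z*(.0187-s),R,s)
E
```

```text
2.0 [0.5082 0.0443 0.2915] [-0.5  1.  -0.8] [-0.86 -0.43  0.41  2.13  0.54  0.97  0.82] 1.0 0.0
0 P [0.604 0.037 0.084] shift [  95.6   -7.5 -207.4] turn [-0.001  0.     0.   ]
0.06 P [0.572 0.04  0.135] shift [  64.    -4.7 -156.5] turn [-0.001  0.     0.   ]
0.13 P [0.535 0.043 0.194] shift [ 27.   -1.3 -97.1] turn [-0.001  0.     0.   ]
```

step_arm([
  [0, 10, -1, -40, 0, 0, 0],
  [0, 27, -1, -97, 0, 0, 0],
  [0, 27, -1, -97, 0, 0, 0],
  [0, 45, -3, -126, 0, 0, 0],
  [0, 64, -5, -156, 0, 0, 0],
  [0, 64, -5, -156, 0, 0, 0],
  [0, 64, -5, -156, 0, 0, 0],
])

```text
clock: 2.7
position: [0.5723, 0.0402, 0.1357]
ee_rot: [0.042, 0.96, -0.013, 0.275]
ft_force: [-1.0, 0.1, 1.3]
grip_width: 1.001
grasp_force: 0.0
```

```bash
python3 - <<'E'
from h import *
R=tool(32,0);z=R.apply([0,0,1]);st()
g=case2w(q,[.018,.027,.100])[0]
go(g+z*.0187,R)
x,y=180,70;im=manip.camera("side")["image"][y:y+150,x:x+160]
im=cv2.resize(im,None,fx=4,fy=4,interpolation=cv2.INTER_CUBIC)
a=np.clip(im.astype(float)**.6*255**.4,0,255).astype(np.uint8)
cv2.imwrite("pics/g.png",a)
E
```

```text
2.8 [0.5727 0.0404 0.1371] [0.3 0.  0.6] [-0.89 -0.07  0.62  2.23  0.48  0.48  0.85] 0.998 0.0
 P [0.604 0.037 0.084] shift [ 31.1  -3.6 -52.9] turn [-0.002  0.002 -0.002]
```

View pics/g.png

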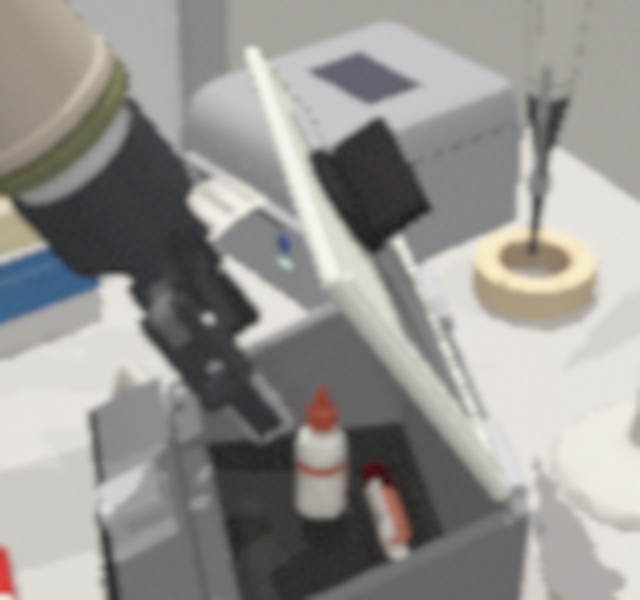

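The open fingers are in front of the bottle, tip at about (265,435), bottle at (322,460), tube behind at (388,510). The lid is clear of the gripper, so I'll advance.

step_arm([
  [0, 8, -1, -13, 0, 0, 0],
  [0, 16, -2, -26, 0, 0, 0],
  [0, 24, -3, -40, 0, 0, 0],
  [0, 31, -3.5, -52, 0, 0, 0],
  [0, 31, -3.5, -52, 0, 0, 0],
])

```text
clock: 3.35
position: [0.6033, 0.0363, 0.0834]
ee_rot: [0.043, 0.96, -0.012, 0.275]
ft_force: [0.0, -0.7, -0.5]
grip_width: 1.001
grasp_force: 0.0
```

step_arm([
  [0.7, 0, 0, 0, 0, 0, 0],
  [0.9, 0, 0, 0, 0, 0, 0],
  [0.9, 0, 0, 0, 0, 0, 0],
  [0.9, 0, 0, 0, 0, 0, 0],
  [0.9, 0, 0, 0, 0, 0, 0],
  [0.9, 0, 0, 0, 0, 0, 0],
], grip_force=30)

```text
clock: 3.95
position: [0.6036, 0.036, 0.0839]
ee_rot: [0.043, 0.96, -0.012, 0.276]
ft_force: [-4.7, 0.5, 9.0]
grip_width: 0.264
grasp_force: 33.6
```

```bash
python3 - <<'E'
from h import *
R=tool(32,0);st()
g=case2w(q,[.018,.027,.100])[0];go(g+R.apply([0,0,1])*.0187,R)
x,y=180,70;im=manip.camera("side")["image"][y:y+150,x:x+160]
im=cv2.resize(im,None,fx=4,fy=4,interpolation=cv2.INTER_CUBIC)
a=np.clip(im.astype(float)**.6*255**.4,0,255).astype(np.uint8)
cv2.imwrite("pics/g2.png",a)
E
```

```text
4.05 [0.6036 0.0361 0.084 ] [-5.4  0.3  8.9] [-0.84  0.14  0.65  2.2   0.26  0.3   1.03] 0.264 33.6
 P [0.604 0.037 0.084] shift [0.2 0.7 0.2] turn [-0.001  0.001 -0.001]
```

View pics/g2.png

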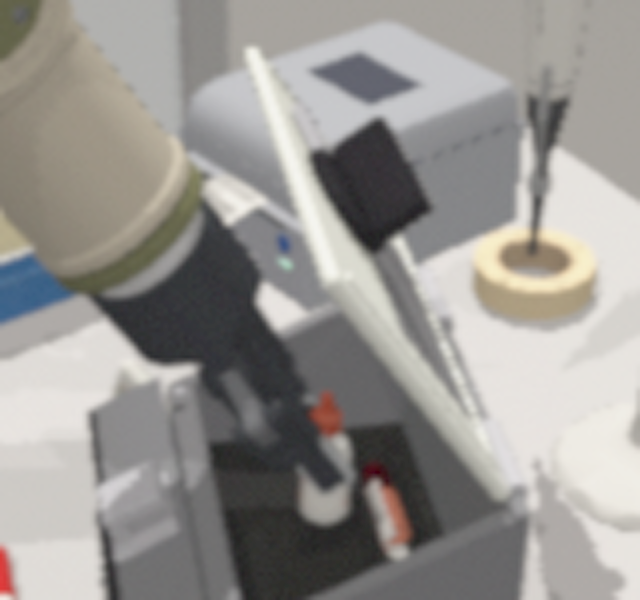

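Grip holds on the bottle body at 0.264 opening and 33 N, with the tube undisturbed. Lifting out along the tool axis, then over to the right side.

step_arm([
  [0.9, -4, 0, 7, 0, 0, 0],
  [0.9, -10, 1, 18, 0, 0, 0],
  [0.9, -20, 2, 35, 0, 0, 0],
  [0.9, -31, 3, 53, 0, 0, 0],
  [0.9, -44, 4, 75, 0, 0, 0],
  [0.9, -57, 5, 97, 0, 0, 0],
  [0.9, -67, 6, 115, 0, 0, 0],
  [0.9, -67, 6, 130, 0, 0, 0],
  [0.9, -67, 6, 130, 0, 0, 0],
])

```text
clock: 5.0
position: [0.5371, 0.0422, 0.2155]
ee_rot: [0.043, 0.96, -0.011, 0.277]
ft_force: [-0.2, -0.2, -0.7]
grip_width: 0.262
grasp_force: 32.3
```

step_arm([
  [0.9, 0, -10, 0, 0, 0, 0],
  [0.9, 0, -35, 0, 0, 0, 0],
  [0.9, 0, -65, 0, 0, 0, 0],
  [0.9, 5, -95, 0, 0, 0, 0],
  [0.9, 10, -125, 0, 0, 0, 0],
  [0.9, 15, -155, 0, 0, 0, 0],
  [0.9, 20, -190, 0, 0, 0, 0],
  [0.9, 20, -220, 0, 0, 0, 0],
  [0.9, 20, -247, 0, 0, 0, 0],
  [0.9, 20, -247, 0, 0, 0, 0],
])

```text
clock: 6.0
position: [0.5552, -0.21, 0.2122]
ee_rot: [0.046, 0.96, -0.013, 0.275]
ft_force: [-0.4, 0.4, -0.3]
grip_width: 0.264
grasp_force: 32.3
```

```bash
python3 - <<'E'
from h import *
st()
for i,n in enumerate(("side","top")):
    im=manip.camera(n)["image"]
    x,y=((150,100),(190,90))[i]
    im=im[y:y+190,x:x+190] if 1 else im
    a=cv2.resize(im,None,fx=2.1,fy=3.1*2.1/3.1,interpolation=cv2.INTER_CUBIC)
    A=a if i==0 else np.hstack([A,a])
cv2.imwrite("pics/h.png",A)
E
```

```text
6.1 [ 0.5556 -0.2059  0.2123] [ 0.1  0.7 -0.2] [-0.97 -0.43  1.15  2.1   0.48  0.7   1.44] 0.266 32.3
```

View pics/h.png

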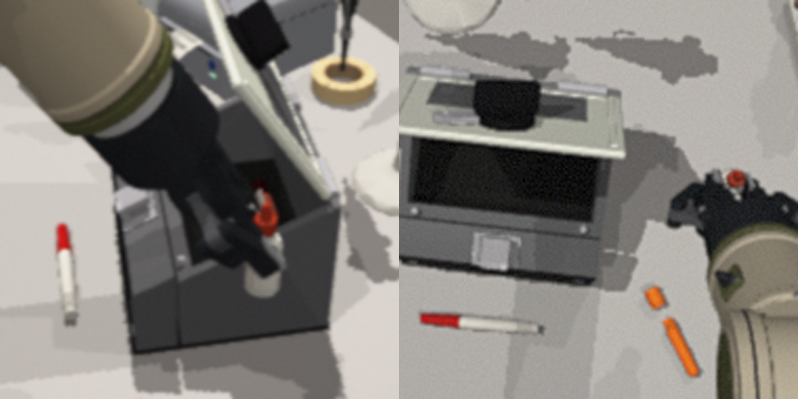

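Bottle is held upright (side (265,250), top (737,178)), clear to the right of the case. Lowering.

step_arm([
  [0.9, 0, 0, -25, 0, 0, 0],
  [0.9, 0, 0, -55, 0, 0, 0],
  [0.9, 0, 0, -85, 0, 0, 0],
  [0.9, 0, 0, -115, 0, 0, 0],
  [0.9, 0, 0, -145, 0, 0, 0],
  [0.9, 0, 0, -165, 0, 0, 0],
  [0.9, 0, 0, -175, 0, 0, 0],
  [0.9, 0, 0, -178, 0, 0, 0],
  [0.9, 0, 0, -179, 0, 0, 0],
])

```text
clock: 7.1
position: [0.5573, -0.1912, 0.0797]
ee_rot: [0.032, 0.961, -0.012, 0.276]
ft_force: [0.1, -0.3, 0.4]
grip_width: 0.262
grasp_force: 32.3
```

step_arm([
  [0.9, 0, 0, -1, 0, 0, 0],
  [0.9, 0, 0, -2, 0, 0, 0],
  [0.9, 0, 0, -3, 0, 0, 0],
  [0.9, 0, 0, -3, 0, 0, 0],
])

```text
clock: 7.5
position: [0.5586, -0.1914, 0.0801]
ee_rot: [0.032, 0.96, -0.011, 0.278]
ft_force: [-0.6, 0.6, 0.3]
grip_width: 0.263
grasp_force: 32.3
```

```bash
python3 -c "
from h import *
st();go(np.array([.557,-.19,.03]),tool(32,0))"
```

```text
7.6 [ 0.5586 -0.1914  0.0801] [-0.3  0.7  0.5] [-0.42  0.14  0.8   2.23 -0.76  0.35  2.51] 0.263 32.3
 P [ 0.557 -0.19   0.03 ] shift [ -1.6   1.4 -50.1] turn [ 0.005  0.005 -0.023]
```

step_arm([
  [0.9, 0, -2, 0, 0, 0, -0.1],
  [0.9, 0, -4, 0, 0, 0, -0.2],
  [0.9, 0, -6, 0, 0, 0, -0.3],
  [0.9, 0, -8, 0, 0, 0, -0.4],
  [0.9, 0, -10, 0, 0, 0, -0.5],
  [0.9, 0, -10, 0, 0, 0, -0.5],
  [0.9, 0, -10, 0, 0, 0, -0.5],
])

```text
clock: 8.3
position: [0.5584, -0.2015, 0.0795]
ee_rot: [0.266, 0.923, -0.08, 0.266]
ft_force: [-0.8, -0.4, -1.2]
grip_width: 0.26
grasp_force: 32.3
```

```bash
python3 -c "
from h import *
st();go(np.array([.557,-.2,.03]),Ro.from_euler('z',-.5)*tool(32,0))"
```

```text
8.4 [ 0.5577 -0.2027  0.0794] [-0.5 -1.4 -0.2] [-1.02  0.32  1.29  2.24 -0.34  0.29  1.48] 0.266 32.3
 P [ 0.557 -0.2    0.03 ] shift [ -0.7   2.7 -49.4] turn [ 0.005  0.001 -0.023]
```

step_arm([
  [0.9, 0, 0, -10, 0, 0, 0],
  [0.9, 0, 0, -20, 0, 0, 0],
  [0.9, 0, 0, -30, 0, 0, 0],
  [0.9, 0, 0, -40, 0, 0, 0],
  [0.9, 0, 0, -45, 0, 0, 0],
  [0.9, 0, 0, -48, 0, 0, 0],
  [0.9, 0, 0, -49, 0, 0, 0],
])

```text
clock: 9.1
position: [0.5579, -0.2029, 0.0307]
ee_rot: [0.269, 0.922, -0.08, 0.266]
ft_force: [0.6, -0.3, -0.4]
grip_width: 0.264
grasp_force: 32.3
```

```bash
python3 -c "
from h import *
st();go(np.array([.557,-.2,.03]),Ro.from_euler('z',-.5)*tool(32,0))"
```

```text
9.2 [ 0.5581 -0.2026  0.0308] [-0.3  0.2  0.3] [-0.76  0.37  1.    2.26 -0.44  0.17  1.54] 0.261 32.3
 P [ 0.557 -0.2    0.03 ] shift [-1.1  2.6 -0.8] turn [ 0.006  0.002 -0.021]
```

step_arm([
  [0.9, 0, 0, -1, 0, 0, 0],
  [0.9, 0, 0, -2, 0, 0, 0],
  [0.9, 0, 0, -2, 0, 0, 0],
])

```text
clock: 9.5
position: [0.5587, -0.2024, 0.029]
ee_rot: [0.269, 0.922, -0.08, 0.267]
ft_force: [0.2, -0.7, 0.0]
grip_width: 0.262
grasp_force: 32.4
```

step_arm([
  [0.9, 0, 0, -1, 0, 0, 0],
  [0.9, 0, 0, -2, 0, 0, 0],
  [0.9, 0, 0, -2, 0, 0, 0],
])

```text
clock: 9.8
position: [0.5599, -0.2031, 0.0284]
ee_rot: [0.269, 0.922, -0.08, 0.268]
ft_force: [-11.1, 5.4, 26.8]
grip_width: 0.261
grasp_force: 37.1
```

step_arm([
  [0.9, 0, 0, 1, 0, 0, 0],
  [0.9, 0, 0, 1, 0, 0, 0],
  [0.6, 0, 0, 1, 0, 0, 0],
  [0.5, 0, 0, 1, 0, 0, 0],
  [0.3, 0, 0, 1, 0, 0, 0],
  [0, 0, 0, 1, 0, 0, 0],
  [0, 0, 0, 1, 0, 0, 0],
])

```text
clock: 10.5
position: [0.558, -0.2023, 0.0274]
ee_rot: [0.269, 0.922, -0.08, 0.266]
ft_force: [1.0, 0.6, -0.4]
grip_width: 0.977
grasp_force: 0.0
```

```bash
python3 -c "
from h import *
st();R=Ro.from_quat(manip.get_obs()['ee_rot']);print(R.apply([0,0,1]))"
```

```text
10.6 [ 0.558  -0.2024  0.0275] [ 0.6  0.5 -1. ] [-0.75  0.37  0.99  2.26 -0.44  0.17  1.54] 1.002 0.0
[ 0.4474502  -0.29071255 -0.84573904]
```

step_arm([
  [0, -9, 6, 17, 0, 0, 0],
  [0, -22, 14, 42, 0, 0, 0],
  [0, -36, 23, 68, 0, 0, 0],
  [0, -50, 32, 95, 0, 0, 0],
  [0, -58, 38, 115, 0, 0, 0],
  [1, -58, 38, 150, 0, 0, 0],
  [1, -58, 38, 190, 0, 0, 0],
  [1, -58, 38, 230, 0, 0, 0],
  [1, -58, 38, 270, 0, 0, 0],
  [1, -58, 38, 300, 0, 0, 0],
])

```text
clock: 11.6
position: [0.4983, -0.1618, 0.2719]
ee_rot: [0.269, 0.922, -0.079, 0.266]
ft_force: [1.6, 0.3, 0.2]
grip_width: 0.145
grasp_force: 0.0
```

```bash
cat > lid.py <<'E'
from h import *
st();R=tool(0,0)
go(case2w(q,[.055,-.06,.40])[0],R,"over")
for a in(56,50,40,30,20,10,0,-10,-18,-22):
    r=.142;b=np.radians(a);c=np.array([.085-r*np.cos(b),-.06,.165+r*np.sin(b)])
    c[0]+=.011 if a>0 else -.011 if a<0 else 0
    if a==56:go(case2w(q,c+[.025,0,0])[0],R,"pre")
    go(case2w(q,c)[0],R,a)
E
python3 lid.py; python3 - <<'E'
from h import *
for i,n in enumerate(("side","top")):
    im=manip.camera(n)["image"]
    x,y=((150,100),(190,90))[i]
    a=cv2.resize(im[y:y+190,x:x+190],None,fx=2.1,fy=2.1,interpolation=cv2.INTER_CUBIC)
    A=a if i==0 else np.hstack([A,a])
cv2.imwrite("pics/k.png",A)
E
```

```text
11.7 [ 0.5017 -0.1619  0.2768] [ 1.  -0.9 -0.8] [-0.81 -0.48  0.66  2.14  0.77  1.04  0.57] 0.002 0.0
over P [ 0.623 -0.052  0.4  ] shift [121.3 109.6 123.2] turn [0.183 0.545 0.467]
pre P [ 0.61  -0.051  0.283] shift [108.  110.8   6. ] turn [0.183 0.545 0.467]
56 P [ 0.585 -0.049  0.283] shift [ 83.1 113.    6. ] turn [0.183 0.545 0.467]
50 P [ 0.573 -0.048  0.274] shift [ 71.2 114.1  -3. ] turn [0.183 0.545 0.467]
40 P [ 0.555 -0.046  0.256] shift [ 53.8 115.7 -20.5] turn [0.183 0.545 0.467]
30 P [ 0.541 -0.045  0.236] shift [ 39.7 116.9 -40.8] turn [0.183 0.545 0.467]
20 P [ 0.531 -0.044  0.214] shift [ 29.2 117.9 -63.2] turn [0.183 0.545 0.467]
10 P [ 0.525 -0.043  0.19 ] shift [ 22.9 118.5 -87.1] turn [0.183 0.545 0.467]
0 P [ 0.511 -0.042  0.165] shift [   9.8  119.6 -111.8] turn [0.183 0.545 0.467]
-10 P [ 0.503 -0.042  0.14 ] shift [   0.9  120.4 -136.4] turn [0.183 0.545 0.467]
-18 P [ 0.507 -0.042  0.121] shift [   5.7  120.  -155.6] turn [0.183 0.545 0.467]
-22 P [ 0.511 -0.042  0.112] shift [   9.1  119.7 -165. ] turn [0.183 0.545 0.467]
```

View pics/k.png

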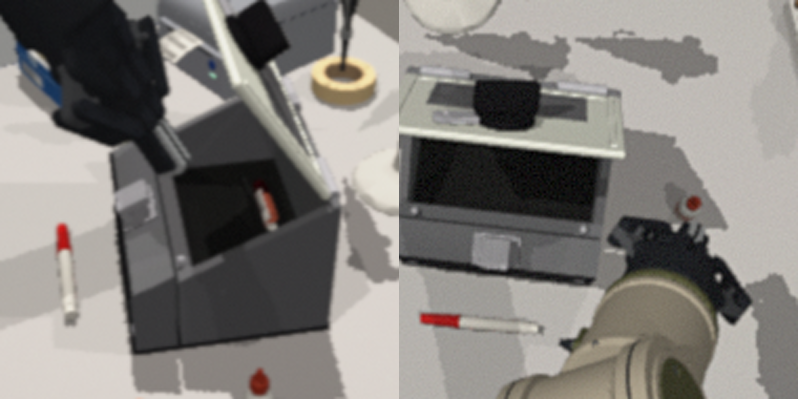

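Bottle stands upright at the right of the case (top (690,205)); the tube is still in its cradle. Moving over and behind the lid.

step_arm([
  [1, 10, 0, 25, 0.036, 0.109, 0.093],
  [1, 20, 0, 50, 0.073, 0.218, 0.187],
  [1, 30, 0, 75, 0.11, 0.327, 0.28],
  [1, 40, 0, 100, 0.146, 0.436, 0.374],
  [1, 60, 20, 125, 0.183, 0.545, 0.467],
  [1, 80, 50, 125, 0.183, 0.545, 0.467],
  [1, 100, 80, 125, 0.183, 0.545, 0.467],
  [1, 121, 110, 123, 0.183, 0.545, 0.467],
  [1, 121, 110, 123, 0.183, 0.545, 0.467],
  [1, 121, 110, 123, 0.183, 0.545, 0.467],
])

```text
clock: 12.9
position: [0.6225, -0.0467, 0.3891]
ee_rot: [0.04, 0.999, -0.005, -0.006]
ft_force: [-0.5, -0.7, -0.6]
grip_width: -0.002
grasp_force: 0.0
```

```bash
python3 lid.py
```

```text
13.0 [ 0.6201 -0.0516  0.3909] [-0.1 -0.7 -0.4] [-0.71  0.46  1.11  1.21 -0.4   1.71  1.78] 0.006 0.0
over P [ 0.623 -0.052  0.4  ] shift [ 2.9 -0.8  9.1] turn [ 0.008 -0.01  -0.004]
pre P [ 0.61  -0.051  0.283] shift [ -10.5    0.4 -108.2] turn [ 0.008 -0.01  -0.004]
56 P [ 0.585 -0.049  0.283] shift [ -35.4    2.7 -108.2] turn [ 0.008 -0.01  -0.004]
50 P [ 0.573 -0.048  0.274] shift [ -47.2    3.7 -117.2] turn [ 0.008 -0.01  -0.004]
40 P [ 0.555 -0.046  0.256] shift [ -64.7    5.3 -134.7] turn [ 0.008 -0.01  -0.004]
30 P [ 0.541 -0.045  0.236] shift [ -78.8    6.6 -154.9] turn [ 0.008 -0.01  -0.004]
20 P [ 0.531 -0.044  0.214] shift [ -89.2    7.5 -177.4] turn [ 0.008 -0.01  -0.004]
10 P [ 0.525 -0.043  0.19 ] shift [ -95.6    8.1 -201.3] turn [ 0.008 -0.01  -0.004]
0 P [ 0.511 -0.042  0.165] shift [-108.7    9.2 -225.9] turn [ 0.008 -0.01  -0.004]
-10 P [ 0.503 -0.042  0.14 ] shift [-117.5   10.  -250.6] turn [ 0.008 -0.01  -0.004]
-18 P [ 0.507 -0.042  0.121] shift [-112.7    9.6 -269.8] turn [ 0.008 -0.01  -0.004]
-22 P [ 0.511 -0.042  0.112] shift [-109.4    9.3 -279.1] turn [ 0.008 -0.01  -0.004]
```

step_arm([
  [1, -2, 0, -25, 0, 0, 0],
  [1, -6, 0, -60, 0, 0, 0],
  [1, -8, 0, -90, 0, 0, 0],
  [1, -10, 0, -110, 0, 0, 0],
  [1, -10, 0, -110, 0, 0, 0],
])

```text
clock: 13.5
position: [0.608, -0.0522, 0.2803]
ee_rot: [0.044, 0.999, -0.003, -0.006]
ft_force: [-0.2, -0.4, -0.6]
grip_width: 0.0
grasp_force: 0.0
```

```bash
python3 lid.py
```

```text
13.6 [ 0.6097 -0.0524  0.2835] [0.5 0.4 0.6] [-0.78  0.45  1.1   1.45 -0.4   1.49  1.8 ] 0.001 0.0
over P [ 0.623 -0.052  0.4  ] shift [ 13.3   0.  116.5] turn [ 0.006 -0.007 -0.003]
pre P [ 0.61  -0.051  0.283] shift [-0.1  1.2 -0.7] turn [ 0.006 -0.007 -0.003]
56 P [ 0.585 -0.049  0.283] shift [-25.    3.5  -0.7] turn [ 0.006 -0.007 -0.003]
50 P [ 0.573 -0.048  0.274] shift [-36.8   4.5  -9.7] turn [ 0.006 -0.007 -0.003]
40 P [ 0.555 -0.046  0.256] shift [-54.2   6.1 -27.2] turn [ 0.006 -0.007 -0.003]
30 P [ 0.541 -0.045  0.236] shift [-68.4   7.4 -47.5] turn [ 0.006 -0.007 -0.003]
20 P [ 0.531 -0.044  0.214] shift [-78.8   8.3 -69.9] turn [ 0.006 -0.007 -0.003]
10 P [ 0.525 -0.043  0.19 ] shift [-85.2   8.9 -93.8] turn [ 0.006 -0.007 -0.003]
0 P [ 0.511 -0.042  0.165] shift [ -98.3   10.1 -118.5] turn [ 0.006 -0.007 -0.003]
-10 P [ 0.503 -0.042  0.14 ] shift [-107.1   10.9 -143.1] turn [ 0.006 -0.007 -0.003]
-18 P [ 0.507 -0.042  0.121] shift [-102.3   10.4 -162.4] turn [ 0.006 -0.007 -0.003]
-22 P [ 0.511 -0.042  0.112] shift [ -98.9   10.1 -171.7] turn [ 0.006 -0.007 -0.003]
```

step_arm([
  [1, -8, 1, 0, 0, 0, 0],
  [1, -16, 2, 0, 0, 0, 0],
  [1, -25, 3, -1, 0, 0, 0],
  [1, -31, 4, -5, 0, 0, 0],
  [1, -37, 5, -10, 0, 0, 0],
  [1, -43, 5, -15, 0, 0, 0],
  [1, -49, 6, -21, 0, 0, 0],
  [1, -54, 6, -27, 0, 0, 0],
])

```text
clock: 14.4
position: [0.5556, -0.0453, 0.2551]
ee_rot: [0.043, 0.999, -0.003, -0.004]
ft_force: [0.3, 0.1, 1.4]
grip_width: 0.001
grasp_force: 0.6
```

step_arm([
  [1, -5, 0, -7, 0, 0, 0],
  [1, -10, 1, -13, 0, 0, 0],
  [1, -14, 1, -20, 0, 0, 0],
  [1, -18, 2, -27, 0, 0, 0],
  [1, -21, 2, -35, 0, 0, 0],
  [1, -24, 2, -43, 0, 0, 0],
])

```text
clock: 15.0
position: [0.5318, -0.0435, 0.212]
ee_rot: [0.043, 0.999, -0.003, -0.004]
ft_force: [-1.0, 0.6, 1.2]
grip_width: -0.001
grasp_force: 0.4
```

```bash
python3 lid.py|tail -8; python3 - <<'E'
from h import *
for i,n in enumerate(("side","top")):
    im=manip.camera(n)["image"]
    x,y=((150,90),(160,70))[i]
    a=cv2.resize(im[y:y+190,x:x+190],None,fx=2.1,fy=2.1,interpolation=cv2.INTER_CUBIC)
    A=a if i==0 else np.hstack([A,a])
cv2.imwrite("pics/l.png",A)
E
```

```text
40 P [ 0.555 -0.046  0.256] shift [24.2 -2.8 44.7] turn [ 0.006 -0.009 -0.004]
30 P [ 0.541 -0.045  0.236] shift [10.1 -1.5 24.4] turn [ 0.006 -0.009 -0.004]
20 P [ 0.531 -0.044  0.214] shift [-0.3 -0.5  2. ] turn [ 0.006 -0.009 -0.004]
10 P [ 0.525 -0.043  0.19 ] shift [ -6.7   0.  -21.9] turn [ 0.006 -0.009 -0.004]
0 P [ 0.511 -0.042  0.165] shift [-19.8   1.2 -46.6] turn [ 0.006 -0.009 -0.004]
-10 P [ 0.503 -0.042  0.14 ] shift [-28.6   2.  -71.2] turn [ 0.006 -0.009 -0.004]
-18 P [ 0.507 -0.042  0.121] shift [-23.8   1.6 -90.4] turn [ 0.006 -0.009 -0.004]
-22 P [ 0.511 -0.042  0.112] shift [-20.5   1.3 -99.7] turn [ 0.006 -0.009 -0.004]
```

View pics/l.png

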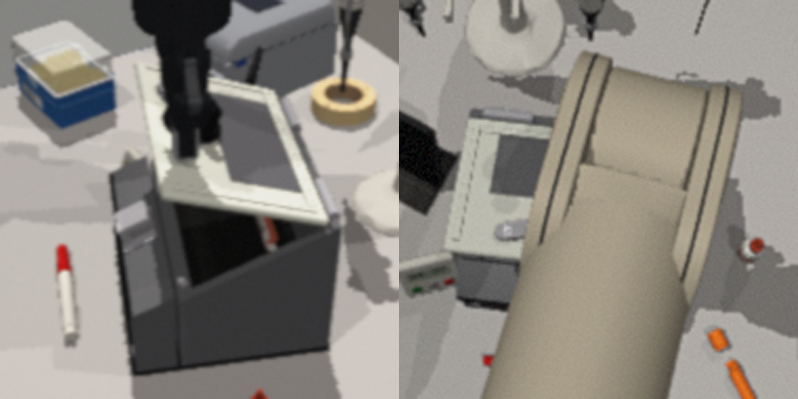

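The lid is following the fingers, now about 20° above horizontal. Continuing down.

step_arm([
  [1, -3, 0, -11, 0, 0, 0],
  [1, -7, 0, -22, 0, 0, 0],
  [1, -13, 0, -34, 0, 0, 0],
  [1, -20, 1, -46, 0, 0, 0],
  [1, -22, 1, -58, 0, 0, 0],
  [1, -24, 1, -70, 0, 0, 0],
  [1, -24, 1, -80, 0, 0, 0],
  [1, -24, 1, -88, 0, 0, 0],
  [1, -23, 1, -93, 0, 0, 0],
])

```text
clock: 16.2
position: [0.509, -0.0428, 0.1189]
ee_rot: [0.043, 0.999, -0.003, -0.004]
ft_force: [-0.3, 0.2, 0.2]
grip_width: 0.002
grasp_force: 0.3
```

```bash
python3 lid.py
```

```text
16.3 [ 0.509  -0.0428  0.1191] [-1.6 -0.4  0.6] [-0.98  0.33  1.13  1.93 -0.33  1.09  1.78] 0.002 0.0
over P [ 0.623 -0.052  0.4  ] shift [114.   -9.5 280.9] turn [ 0.006 -0.008 -0.004]
pre P [ 0.61  -0.051  0.283] shift [100.7  -8.3 163.6] turn [ 0.006 -0.008 -0.004]
56 P [ 0.585 -0.049  0.283] shift [ 75.8  -6.1 163.6] turn [ 0.006 -0.008 -0.004]
50 P [ 0.573 -0.048  0.274] shift [ 63.9  -5.  154.6] turn [ 0.006 -0.008 -0.004]
40 P [ 0.555 -0.046  0.256] shift [ 46.5  -3.5 137.1] turn [ 0.006 -0.008 -0.004]
30 P [ 0.541 -0.045  0.236] shift [ 32.4  -2.2 116.9] turn [ 0.006 -0.008 -0.004]
20 P [ 0.531 -0.044  0.214] shift [21.9 -1.2 94.4] turn [ 0.006 -0.008 -0.004]
10 P [ 0.525 -0.043  0.19 ] shift [15.6 -0.7 70.5] turn [ 0.006 -0.008 -0.004]
0 P [ 0.511 -0.042  0.165] shift [ 2.5  0.5 45.9] turn [ 0.006 -0.008 -0.004]
-10 P [ 0.503 -0.042  0.14 ] shift [-6.4  1.3 21.2] turn [ 0.006 -0.008 -0.004]
-18 P [ 0.507 -0.042  0.121] shift [-1.6  0.9  2. ] turn [ 0.006 -0.008 -0.004]
-22 P [ 0.511 -0.042  0.112] shift [ 1.8  0.6 -7.3] turn [ 0.006 -0.008 -0.004]
```

step_arm([
  [1, 1, 0, -3, 0, 0, 0],
  [1, 2, 0, -6, 0, 0, 0],
  [1, 2, 0, -9, 0, 0, 0],
  [1, 2, 0, -11, 0, 0, 0],
  [1, 2, 0, -12, 0, 0, 0],
])

```text
clock: 16.8
position: [0.5126, -0.0427, 0.1087]
ee_rot: [0.043, 0.999, -0.003, -0.002]
ft_force: [0.5, 0.8, 10.2]
grip_width: -0.001
grasp_force: 4.6
```

```bash
cat > lat.py <<'E'
from h import *
import sys
lid=float(sys.argv[1]);st()
e=np.radians(25)-lid;n=np.array([-np.sin(e),0,np.cos(e)])
b=np.array([.085-.115*np.cos(e),0,.165-.115*np.sin(e)])
for psi in(-90,0):
    for h in(.095,.05,.012,.009): go(case2w(q,b+n*h)[0],tool(np.degrees(e),psi),(psi,h))
o=manip.get_obs();p=Ro.from_euler("z",-q[2]).apply(o["position"]-[q[0],q[1],0])-b
R=Ro.from_euler("z",-q[2])*Ro.from_quat(o["ee_rot"])
print("tcp height above lid",(p@n*1e3).round(1),"y",(p[1]*1e3).round(1),"upslope",(p@[np.cos(e),0,np.sin(e)]*1e3).round(1),"F.n",(Ro.from_euler('z',-q[2]).apply(o['ft_force'])@n).round(1),"normal w",Ro.from_euler("z",q[2]).apply(n).round(3),"T",o["torque"].round(2))
E
python3 lat.py 0.05
```

```text
16.9 [ 0.5126 -0.0427  0.1087] [ 1.1 -0.5  7.2] [-0.95  0.35  1.11  1.94 -0.35  1.07  1.79] 0.003 3.1
(-90, 0.095) P [0.517 0.017 0.21 ] shift [  3.9  60.2 101. ] turn [ 0.277 -0.336 -1.554]
(-90, 0.05) P [0.533 0.016 0.168] shift [20.8 58.7 59.3] turn [ 0.277 -0.336 -1.554]
(-90, 0.012) P [0.548 0.015 0.133] shift [35.  57.4 24.1] turn [ 0.277 -0.336 -1.554]
(-90, 0.009) P [0.549 0.015 0.13 ] shift [36.2 57.3 21.3] turn [ 0.277 -0.336 -1.554]
(0, 0.095) P [0.517 0.017 0.21 ] shift [  3.9  60.2 101. ] turn [-0.028 -0.389 -0.003]
(0, 0.05) P [0.533 0.016 0.168] shift [20.8 58.7 59.3] turn [-0.028 -0.389 -0.003]
(0, 0.012) P [0.548 0.015 0.133] shift [35.  57.4 24.1] turn [-0.028 -0.389 -0.003]
(0, 0.009) P [0.549 0.015 0.13 ] shift [36.2 57.3 21.3] turn [-0.028 -0.389 -0.003]
tcp height above lid 0.9 y -60.3 upslope -36.6 F.n 6.2 normal w [-0.375  0.034  0.926] T [-0.02 -0.42 -0.02]
```

step_arm([
  [1, 0, 0, 25, 0, 0, 0],
  [1, 0, 0, 60, 0, 0, 0],
  [1, 0, 10, 100, 0.03, -0.04, -0.15],
  [0.5, 0, 25, 110, 0.06, -0.07, -0.3],
  [0.5, 2, 40, 110, 0.08, -0.1, -0.44],
  [0.5, 4, 60, 110, 0.11, -0.13, -0.58],
  [0.5, 4, 60, 110, 0.13, -0.16, -0.72],
  [0.5, 4, 60, 110, 0.16, -0.19, -0.87],
  [0.5, 4, 60, 110, 0.18, -0.22, -1.01],
  [0.5, 4, 60, 110, 0.21, -0.25, -1.15],
])

```text
clock: 17.9
position: [0.5151, 0.0174, 0.218]
ee_rot: [0.55, 0.823, 0.098, 0.103]
ft_force: [-0.3, -1.3, 0.7]
grip_width: 0.496
grasp_force: 0.0
```

step_arm([
  [0.5, 0, 0, 0, 0.02, -0.03, -0.14],
  [0.5, 0, 0, 0, 0.04, -0.06, -0.27],
  [0.5, 0, 0, 0, 0.07, -0.085, -0.4],
  [0.5, 0, 0, 0, 0.07, -0.085, -0.4],
])

```text
clock: 18.3
position: [0.5146, 0.0175, 0.2174]
ee_rot: [0.7, 0.69, 0.126, 0.135]
ft_force: [0.1, 0.1, -0.4]
grip_width: 0.497
grasp_force: 0.0
```

```bash
python3 lat.py 0.05
```

```text
18.4 [0.5151 0.0171 0.2177] [-0.3  0.4 -0.3] [-0.95 -0.28  0.68  2.11  0.36  0.93 -0.44] 0.499 0.0
(-90, 0.095) P [0.517 0.017 0.21 ] shift [ 1.4  0.4 -8.1] turn [ 0.011 -0.015 -0.079]
(-90, 0.05) P [0.533 0.016 0.168] shift [ 18.3  -1.1 -49.8] turn [ 0.011 -0.015 -0.079]
(-90, 0.012) P [0.548 0.015 0.133] shift [ 32.5  -2.4 -85. ] turn [ 0.011 -0.015 -0.079]
(-90, 0.009) P [0.549 0.015 0.13 ] shift [ 33.7  -2.5 -87.7] turn [ 0.011 -0.015 -0.079]
(0, 0.095) P [0.517 0.017 0.21 ] shift [ 1.4  0.4 -8.1] turn [-0.565  0.026  1.381]
(0, 0.05) P [0.533 0.016 0.168] shift [ 18.3  -1.1 -49.8] turn [-0.565  0.026  1.381]
(0, 0.012) P [0.548 0.015 0.133] shift [ 32.5  -2.4 -85. ] turn [-0.565  0.026  1.381]
(0, 0.009) P [0.549 0.015 0.13 ] shift [ 33.7  -2.5 -87.7] turn [-0.565  0.026  1.381]
tcp height above lid 103.0 y -0.5 upslope 1.8 F.n -0.2 normal w [-0.375  0.034  0.926] T [ 0.04  0.36 -0.  ]
```

step_arm([
  [0.5, 3, 0, -15, 0.011, -0.015, -0.079],
  [0.5, 10, -1, -32, 0.011, -0.015, -0.079],
  [0.5, 18, -1, -50, 0.011, -0.015, -0.079],
  [0.5, 22, -1, -60, 0.011, -0.015, -0.079],
  [0.5, 26, -2, -70, 0.011, -0.015, -0.079],
  [0.5, 30, -2, -78, 0.011, -0.015, -0.079],
  [0.5, 32, -2.4, -84, 0.011, -0.015, -0.079],
  [0.5, 32, -2.4, -84, 0.011, -0.015, -0.079],
])

```text
clock: 19.2
position: [0.5471, 0.0148, 0.1332]
ee_rot: [0.725, 0.661, 0.129, 0.142]
ft_force: [0.2, -0.4, 0.8]
grip_width: 0.503
grasp_force: 0.0
```

```bash
python3 lat.py 0.05|grep -v P; python3 - <<'E'
from h import *
for i,n in enumerate(("side","top")):
    im=manip.camera(n)["image"]
    x,y=((170,110),(185,120))[i]
    a=cv2.resize(im[y:y+130,x:x+130],None,fx=3,fy=3,interpolation=cv2.INTER_CUBIC)
    A=a if i==0 else np.hstack([A,a])
cv2.imwrite("pics/m.png",A)
E
```

```text
19.3 [0.5472 0.0149 0.1339] [-0.4 -0.1  0.2] [-0.97 -0.06  0.79  2.16  0.23  0.66 -0.41] 0.5 0.0
tcp height above lid 13.2 y 0.2 upslope 0.0 F.n 0.3 normal w [-0.375  0.034  0.926] T [ 0.01  0.4  -0.07]
```

Good alignment. Closing on the bar.

step_arm([
  [0.8, 0, 0, 0, 0, 0, 0],
  [1, 0, 0, 0, 0, 0, 0],
  [1, 0, 0, 0, 0, 0, 0],
  [1, 0, 0, 0, 0, 0, 0],
  [1, 0, 0, 0, 0, 0, 0],
], grip_force=70)

```text
clock: 20.0
position: [0.547, 0.0149, 0.1337]
ee_rot: [0.726, 0.661, 0.13, 0.142]
ft_force: [-5.0, -0.2, 3.2]
grip_width: 0.151
grasp_force: 69.8
```

```bash
python3 lat.py 0.05|grep -v P
```

```text
20.1 [0.547  0.0149 0.1337] [-5.2 -1.3  4.9] [-0.97 -0.06  0.79  2.16  0.23  0.66 -0.41] 0.151 69.8
tcp height above lid 13.1 y 0.2 upslope -0.3 F.n 6.5 normal w [-0.375  0.034  0.926] T [ 0.03  1.16 -0.05]
```

```bash
sed -i 's/(.095,.05,.012,.009)/(.0131,.0111)/' lat.py; python3 lat.py 0.0; python3 - <<'E'
from h import *
z=tool(25,0).apply([0,0,1]);print(-z)
E
```

```text
20.2 [0.547  0.0149 0.1337] [-5.5 -1.1  4.4] [-0.97 -0.06  0.79  2.16  0.23  0.66 -0.41] 0.151 69.9
(-90, 0.0131) P [0.549 0.015 0.128] shift [ 1.9 -0.4 -5.4] turn [-0.005 -0.05   0.003]
(-90, 0.0111) P [0.55  0.014 0.126] shift [ 2.8 -0.4 -7.2] turn [-0.005 -0.05   0.003]
(0, 0.0131) P [0.549 0.015 0.128] shift [ 1.9 -0.4 -5.4] turn [-0.63   0.018  1.443]
(0, 0.0111) P [0.55  0.014 0.126] shift [ 2.8 -0.4 -7.2] turn [-0.63   0.018  1.443]
tcp height above lid 18.8 y 0.2 upslope 0.5 F.n 6.3 normal w [-0.421  0.038  0.906] T [ 0.05  1.23 -0.05]
[-0.42092236  0.03782275  0.90630779]
```

step_arm([
  [1, 0.5, 0, -1.3, -0.001, -0.012, 0],
  [1, 1, 0, -2.7, -0.002, -0.025, 0],
  [1, 1.5, -0.2, -4, -0.004, -0.037, 0],
  [1, 1.9, -0.4, -5.4, -0.005, -0.05, 0],
  [1, 1.9, -0.4, -5.4, -0.005, -0.05, 0],
])

```text
clock: 20.8
position: [0.5487, 0.0148, 0.1282]
ee_rot: [0.722, 0.658, 0.146, 0.16]
ft_force: [-7.0, -0.5, 5.4]
grip_width: 0.15
grasp_force: 70.5
```

```bash
python3 lat.py 0|grep -v P
```

```text
20.9 [0.5487 0.0148 0.1282] [-7.9  0.4  6.8] [-0.96 -0.08  0.77  2.2   0.3   0.6  -0.49] 0.147 70.5
tcp height above lid 13.1 y 0.2 upslope -0.2 F.n 9.5 normal w [-0.421  0.038  0.906] T [0.19 1.56 0.06]
```

step_arm([
  [1, 0.4, 0, -0.9, 0, 0, 0],
  [1, 0.8, 0, -1.8, 0, 0, 0],
  [1, 0.8, 0, -1.8, 0, 0, 0],
])

```text
clock: 21.2
position: [0.5492, 0.0148, 0.1274]
ee_rot: [0.722, 0.657, 0.146, 0.159]
ft_force: [-39.5, -1.3, 44.9]
grip_width: 0.148
grasp_force: 77.8
```

```bash
python3 lat.py 0|grep -v P
```

```text
21.3 [0.5492 0.0148 0.1275] [-39.4  -1.1  44.1] [-0.96 -0.07  0.77  2.2   0.29  0.59 -0.48] 0.15 77.8
tcp height above lid 12.3 y 0.3 upslope -0.1 F.n 56.5 normal w [-0.421  0.038  0.906] T [-0.57  4.28 -0.47]
```

step_arm([
  [1, -0.3, 0, 0.6, 0, 0, 0],
  [1, -0.3, 0, 0.6, -0.042, 0.004, 0.091],
  [1, -0.3, 0, 0.6, -0.084, 0.008, 0.181],
  [1, -0.3, 0, 0.6, -0.126, 0.011, 0.272],
  [1, -0.3, 0, 0.6, -0.168, 0.015, 0.362],
  [1, -0.3, 0, 0.6, -0.21, 0.019, 0.453],
  [1, -0.3, 0, 0.6, -0.253, 0.023, 0.544],
  [1, -0.3, 0, 0.6, -0.295, 0.027, 0.634],
  [1, -0.3, 0, 0.6, -0.337, 0.03, 0.725],
  [1, -0.3, 0, 0.6, -0.337, 0.03, 0.725],
])

```text
clock: 22.3
position: [0.5471, 0.014, 0.1265]
ee_rot: [0.408, 0.888, 0.071, 0.202]
ft_force: [-46.6, -4.0, 44.3]
grip_width: 0.15
grasp_force: 78.0
```

```bash
python3 lat.py 0
```

```text
22.4 [0.5472 0.014  0.1266] [-46.9  -3.1  46.3] [-1.03 -0.09  0.84  2.2   0.32  0.6   0.3 ] 0.149 78.0
(-90, 0.0131) P [0.549 0.015 0.128] shift [1.8 0.5 1.7] turn [ 0.334 -0.035 -0.722]
(-90, 0.0111) P [0.55  0.014 0.126] shift [ 2.6  0.5 -0.1] turn [ 0.334 -0.035 -0.722]
(0, 0.0131) P [0.549 0.015 0.128] shift [1.8 0.5 1.7] turn [-0.323  0.025  0.704]
(0, 0.0111) P [0.55  0.014 0.126] shift [ 2.6  0.5 -0.1] turn [-0.323  0.025  0.704]
tcp height above lid 12.3 y -0.7 upslope -2.3 F.n 61.6 normal w [-0.421  0.038  0.906] T [-0.95  5.55 -0.68]
```

step_arm([
  [1, 0.6, 0, 1, 0, 0, 0],
  [1, 1, -0.1, 1.4, 0, 0, 0],
  [1, 1, -0.1, 1.4, 0, 0, 0],
])

```text
clock: 22.7
position: [0.5471, 0.014, 0.1268]
ee_rot: [0.409, 0.887, 0.071, 0.201]
ft_force: [-40.8, -1.4, 33.0]
grip_width: 0.149
grasp_force: 75.9
```

```bash
python3 lat.py 0|grep -v P
```

```text
22.8 [0.5471 0.014  0.1267] [-40.8  -0.6  32.5] [-1.03 -0.08  0.84  2.2   0.31  0.6   0.31] 0.144 75.9
tcp height above lid 12.4 y -0.7 upslope -2.2 F.n 46.6 normal w [-0.421  0.038  0.906] T [-0.44  5.6  -0.54]
```

step_arm([
  [1, -1.2, -0.2, -0.5, 0, 0, 0],
  [1, -2.4, -0.5, -0.9, 0, 0, 0],
  [1, -3.3, -0.7, -1.2, 0, 0, 0],
  [1, -3.3, -0.7, -1.2, 0, 0, 0],
])

```text
clock: 23.2
position: [0.5467, 0.014, 0.1271]
ee_rot: [0.409, 0.887, 0.073, 0.204]
ft_force: [-10.2, 1.2, 7.0]
grip_width: 0.153
grasp_force: 70.6
```

```bash
python3 lat.py 0|grep -v P
```

```text
23.3 [0.5467 0.0139 0.1271] [-9.3  1.1  7.9] [-1.03 -0.09  0.84  2.21  0.33  0.6   0.29] 0.149 70.6
tcp height above lid 12.9 y -0.9 upslope -2.5 F.n 11.1 normal w [-0.421  0.038  0.906] T [ 0.11  1.9  -0.09]
```

step_arm([
  [1, 0.2, 0, -0.4, 0, 0, 0],
  [1, 0.4, 0, -0.9, 0, 0, 0],
  [1, 0.2, -0.1, -0.9, -0.038, 0.003, 0.082],
  [1, 0, -0.3, -1, -0.076, 0.007, 0.163],
  [1, -0.1, -0.5, -1.1, -0.114, 0.01, 0.245],
  [1, -0.2, -0.7, -1.1, -0.152, 0.014, 0.326],
  [1, -0.3, -0.9, -1.2, -0.189, 0.017, 0.408],
])

```text
clock: 24.0
position: [0.5462, 0.0128, 0.1264]
ee_rot: [0.199, 0.956, 0.025, 0.214]
ft_force: [-30.9, -2.2, 33.4]
grip_width: 0.15
grasp_force: 75.3
```

```bash
python3 lat.py 0|grep -v "0111"
```

```text
24.1 [0.5462 0.0128 0.1264] [-30.1  -1.2  32. ] [-1.08 -0.1   0.89  2.21  0.34  0.6   0.74] 0.149 75.3
(-90, 0.0131) P [0.549 0.015 0.128] shift [2.8 1.7 1.9] turn [ 0.525 -0.048 -1.133]
(0, 0.0131) P [0.549 0.015 0.128] shift [2.8 1.7 1.9] turn [-0.136  0.011  0.291]
tcp height above lid 12.5 y -2.0 upslope -3.2 F.n 41.6 normal w [-0.421  0.038  0.906] T [-0.64  3.52 -0.41]
```

step_arm([
  [1, -0.1, -0.2, 0, -0.034, 0.003, 0.072],
  [1, -0.2, -0.4, 0, -0.067, 0.006, 0.145],
  [1, -0.2, -0.6, 0, -0.101, 0.009, 0.217],
  [1, -0.3, -0.8, 0, -0.135, 0.012, 0.29],
  [1, -0.3, -0.9, 0, -0.152, 0.014, 0.326],
  [1, -0.3, -0.9, 0, -0.152, 0.014, 0.326],
])

```text
clock: 24.7
position: [0.5462, 0.0119, 0.1265]
ee_rot: [0.027, 0.976, -0.013, 0.216]
ft_force: [-25.3, -1.8, 26.5]
grip_width: 0.15
grasp_force: 75.4
```

```bash
python3 lat.py 0|grep -v "0111"
```

```text
24.8 [0.5462 0.0118 0.1265] [-25.3  -1.   27.8] [-1.12 -0.11  0.93  2.21  0.36  0.6   1.09] 0.151 75.3
(-90, 0.0131) P [0.549 0.015 0.128] shift [2.7 2.7 1.8] turn [ 0.674 -0.061 -1.455]
(0, 0.0131) P [0.549 0.015 0.128] shift [2.7 2.7 1.8] turn [ 0.013 -0.002 -0.031]
tcp height above lid 12.5 y -2.9 upslope -3.0 F.n 35.8 normal w [-0.421  0.038  0.906] T [-0.05  2.9  -1.  ]
```

step_arm([
  [1, 0, 0, 0, -0.017, 0.002, 0.036],
  [1, 0, 0, 0, -0.021, 0.002, 0.045],
  [1, 0, 0, 0, -0.021, 0.002, 0.045],
])

```text
clock: 25.1
position: [0.5462, 0.0118, 0.1265]
ee_rot: [0.004, 0.976, -0.018, 0.215]
ft_force: [-26.1, 0.3, 27.4]
grip_width: 0.151
grasp_force: 86.9
```

```bash
python3 lat.py 0|grep -v "0111"
```

```text
25.2 [0.5462 0.0118 0.1265] [-25.7  -0.3  27.8] [-1.13 -0.11  0.94  2.21  0.36  0.6   1.13] 0.144 86.7
(-90, 0.0131) P [0.549 0.015 0.128] shift [2.7 2.8 1.8] turn [ 0.694 -0.062 -1.498]
(0, 0.0131) P [0.549 0.015 0.128] shift [2.7 2.8 1.8] turn [ 0.033 -0.004 -0.074]
tcp height above lid 12.5 y -3.0 upslope -3.0 F.n 36.0 normal w [-0.421  0.038  0.906] T [ 0.41  2.93 -1.79]
```

The latch moment rises with no further turn, so it is at its stop. Relieving, releasing and retracting.

step_arm([
  [1, 0, 0, 0, 0.01, 0, -0.022],
  [1, -0.2, 0, 0.5, 0.019, -0.002, -0.04],
  [1, -0.4, 0, 0.8, 0.019, -0.002, -0.04],
  [0.7, -0.4, 0, 0.8, 0.019, -0.002, -0.04],
  [0.5, -0.4, 0, 0.8, 0.019, -0.002, -0.04],
  [0.5, -0.4, 0, 0.8, 0.019, -0.002, -0.04],
  [0.5, -5, 0, 10, 0.019, -0.002, -0.04],
  [0.5, -13, 1, 28, 0.019, -0.002, -0.04],
  [0.5, -25, 2, 54, 0.019, -0.002, -0.04],
  [0.5, -40, 3, 86, 0.019, -0.002, -0.04],
])

```text
clock: 26.2
position: [0.506, 0.0146, 0.2127]
ee_rot: [0.023, 0.976, -0.015, 0.216]
ft_force: [1.0, 2.2, 0.3]
grip_width: 0.5
grasp_force: 0.0
```

step_arm([
  [0.5, 0, 25, 30, 0, 0, 0],
  [0.5, 0, 65, 60, 0, 0, 0],
  [0.5, -10, 105, 80, 0, 0, 0],
  [0.5, -20, 145, 90, 0, 0, 0],
  [0.5, -40, 185, 90, 0, 0, 0],
  [0.5, -60, 225, 90, 0, 0, 0],
  [0.5, -80, 265, 90, 0, 0, 0],
  [0.5, -90, 300, 90, 0, 0, 0],
])

```text
clock: 27.0
position: [0.4149, 0.3174, 0.3021]
ee_rot: [0.022, 0.976, -0.013, 0.217]
ft_force: [1.2, 0.9, 0.9]
grip_width: 0.503
grasp_force: 0.0
```

```bash
python3 - <<'E'
from h import *
st()
for i,n in enumerate(("side","top")):
    im=manip.camera(n)["image"]
    x,y=((190,120),(180,120))[i]
    a=cv2.resize(im[y:y+150,x:x+133],None,fx=3,fy=3,interpolation=cv2.INTER_CUBIC)
    A=a if i==0 else np.hstack([A,a])
A=np.clip(A.astype(float)**.7*255**.3,0,255).astype(np.uint8)
cv2.imwrite("pics/z.png",A)
E
```

```text
27.1 [0.4142 0.32   0.3015] [-0.4  0.6 -0.6] [-1.25 -0.14  0.23  1.9   0.45  1.21  0.39] 0.499 0.0
```

View pics/z.png

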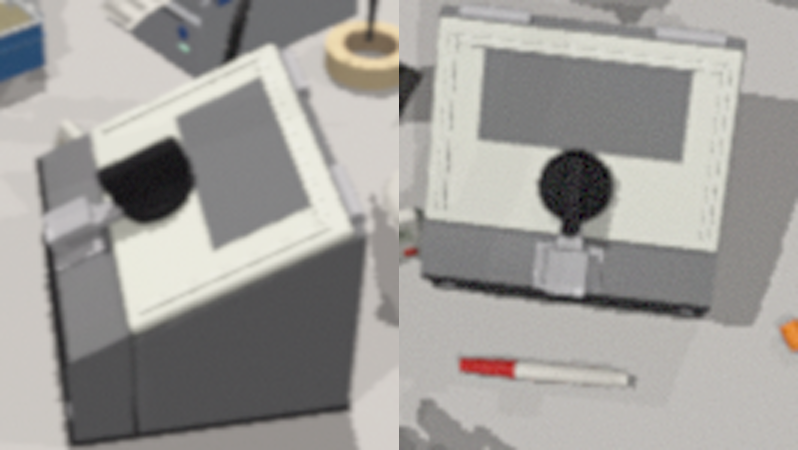

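The lid is flush and the nose points straight down the slope under the keeper (top (570,240)); the marker is unmoved. Handing in.

```bash
python3 -c "
from workcell import manip
print(manip.hand_in())"
```

```text
the job is handed in; nothing more can be done
None
```

I handed the job in at about 27 s: the dropper stands upright to the right of the case, the tube is still in its cradle, and the lid stays shut with the latch nose at its stop under the keeper. The timer and marker were not touched.

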